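# Load matched turbo rotors into their balancing carriers

## Task

Two turbo rotors are going to the balancing machine, and each consists of a turbine shaft and its own compressor wheel, the one standing right beside it. Load each rotor into one of the two grey plastic carriers: the turbine shaft upright with its nose down in the carrier's round hole, the compressor wheel flat, vanes up, between the four black pegs of that same carrier; either rotor may have either carrier. Set every part down rather than dropping it, tip no shaft over, and leave the odd compressor wheel that has no shaft beside it where it is.

Things in the scene. Friction and masses are not known exactly. Their poses are not given: they have to be found in the camera images.
- turbine_shaft_1: Steel turbine wheel with shaft, upright, nose down. Origin: centre of the nose's underside, z up the shaft. Nose 12 mm wide, z 0 to 6; vaned wheel 60 mm wide, z 6 to 31; shaft 17 mm thick to z 80, narrowing to 9 mm at its tip, z 157 (13 mm at z 115). 0.34 kg, centre of mass at z 44. Yaw irrelevant. At the start its own wheel, comp_wheel_1, stands about 85 mm away.
- turbine_shaft_2: Steel turbine wheel with shaft, upright, nose down. Origin: centre of the nose's underside, z up the shaft. Nose 12 mm wide, z 0 to 6; vaned wheel 60 mm wide, z 6 to 31; shaft 17 mm thick to z 80, narrowing to 9 mm at its tip, z 157 (13 mm at z 115). 0.34 kg, centre of mass at z 44. Yaw irrelevant. At the start its own wheel, comp_wheel_2, stands about 85 mm away.
- comp_wheel_1: Aluminium compressor wheel, flat, vanes up: 69 mm across (widest 2 mm up, so grip the rim low, near the underside), 28 mm high, 0.12 kg. Origin: centre of the underside, z up; yaw irrelevant. Belongs to turbine_shaft_1, beside which it stands at the start.
- comp_wheel_2: Aluminium compressor wheel, flat, vanes up: 69 mm across (widest 2 mm up, so grip the rim low, near the underside), 28 mm high, 0.12 kg. Origin: centre of the underside, z up; yaw irrelevant. Belongs to turbine_shaft_2, beside which it stands at the start.
- odd_wheel: Aluminium compressor wheel, flat, vanes up: 69 mm across (widest 2 mm up, so grip the rim low, near the underside), 28 mm high, 0.12 kg. Origin: centre of the underside, z up; yaw irrelevant. Belongs to neither shaft and stands by itself, at least 180 mm from both; it is to be left alone.
- carrier_1: Fixed grey plastic plate, 90 (x) by 200 (y) by 14 mm. Origin: centre of underside. Shaft hole at x 0, y -50: 28 mm wide, 5.5 mm deep (floor at z 8.5). Wheel nest at x 0, y +50 on a cork pad (z 14), between 4 black pegs at x +-35, y 50 +-30: 12 mm thick, 14 mm high, tapered, 5 mm clear of the wheel; open 47 mm wide to +-x: fingers closing along the carrier's x fit.
- carrier_2: Fixed grey plastic plate, 90 (x) by 200 (y) by 14 mm. Origin: centre of underside. Shaft hole at x 0, y -50: 28 mm wide, 5.5 mm deep (floor at z 8.5). Wheel nest at x 0, y +50 on a cork pad (z 14), between 4 black pegs at x +-35, y 50 +-30: 12 mm thick, 14 mm high, tapered, 5 mm clear of the wheel; open 47 mm wide to +-x: fingers closing along the carrier's x fit.
Things that resemble listed ones, but are neither listed nor needed, are in the scene too. Leave any orange look-alike of the comp_wheel_1 alone.

How it is judged:
By the outcome, as a careful person would: the job done as asked, in the order asked, and still so for the second after the job is handed in, with the robot touching nothing.
It also fails if it takes over 106 s, if anything falls off the work surface, if the arm or the gripper's body presses on something with over 40 N, if the wrist force passes 120 N, or if a joint passes its speed limit or range.

## Robot

A 6-joint arm with a two-finger parallel gripper is mounted at the origin on a cart in front of the work surface, level with it; the furniture and walls round the work are solid. World frame = base frame: x ahead of the robot, y to its left, z up, the work surface at z = 0. Lengths are in mm, angles in rad, forces in N, time in s.
With the tool pointing down it reaches from about 350 to 975 mm from the base axis. Payload 7.1 kg.
Tool frame: the origin (TCP) lies midway between the tips of the shut fingers; the grasp point (between the pads) lies 19 mm behind it; z points along the fingers, y is the line along which they close (so a half turn about z gives the same grasp; the last joint's range is limited). The gripper opens to 88 mm and grips with 3 to 60 N. Pads are 20 mm wide; open, the fingers measure 115 mm over their backs; the gripper's body (75 mm by 178 mm) begins 61 mm behind the grasp point.
Start: joints at [-1.262, 0.423, 1.63, -0, 1.089, -0.019], TCP at [201.243, -591.698, 222.675] pointing down, gripper open.
Joint ranges: [-3, 3], [-0.9, 2.11], [0.09, 2.58], [-1.31, 4.45], [0.11, 2.69], [-2.54, 2.54]. Speed limits (rad/s): [2.39, 2.39, 3.01, 3.14, 3.14, 3.14].

## Interface

Orientations are given as a rotation vector (axis times angle).
In Python, from workcell import ctrl gives the robot as it stands.
- The arm moves only by the shell command python3 -m inch 'ROWS' [OPENING]. ROWS is JSON, a list of rows, each an object with "xyz": the shift along the tool's x, y, z in mm, a list of three; "rot": the turn, a rotation vector about the tool's x, y, z in rad, a list of three. In form: [{"xyz": [dx, dy, dz], "rot": [ax, ay, az]}, ...]. A call has 1 to 12 rows; each row is the pose to reach, as a shift and turn from the pose commanded when the call began, along the tool's axes at that moment; what a row does not reach only later rows make up. A row lasts 1/12 s, in which the tool goes at most 41.7 mm and 7.16 degrees, less where a joint would pass 70% of its speed; a pose out of reach is approached as far as the arm can. A call with a gripper value outside its range is refused whole. OPENING is the closure in counts, from 0 (fully open) to 255 (shut), set as the call begins (- or left out, the last holds). The fingers move at their own pace and stop on an object; the grip force is fixed at half the most. Time passes only in rows, so rows that repeat a pose let the fingers close. It gives the time, the measured TCP pose, the force, the opening and the grip force at its end, in the units of the state.
- ctrl.get_obs(): the state, without advancing time (a new reading comes with each control period).
- ctrl.get_image(name): name is "scene" or "side" or "wrist"; returns the picture (420x560x3 uint8, red, green, blue); there is no depth.
- ctrl.camera_model(name): a dict with "fx", "fy", "cx", "cy" (pixels), "position" and "attitude" of the camera in the world. Camera axes: x right, y up, looking along -z (the intrinsics and any distortion apply to the point x, -y, -z); pixel columns grow to the right and rows downward; lengths in mm; the calibration is good to about 2 mm. A picture is of the moment at which its call begins: read the wrist's pose just before it. camera_model takes no time and is no camera call; for the wrist camera it gives the pose at the moment of the call.
- ctrl.close_job(): hands the job in; it is judged then, once.
The state is a dict: "t": time; "qpos": joint angles; "qvel": joint speeds; "joint_torque": joint torques, N m; "ee_pos": TCP position; "orientation": TCP orientation; "ft_force": force on the tool from outside, world axes, zero at the start; "moment": the same for the moment, N m; "width": finger opening in mm; "grasp_force": force on a finger pad.
Only numpy, scipy, OpenCV 4.12 (cv2) and the standard library are available. Lean on these libraries where they do the work, as an engineer would, in place of code of your own. Each camera call takes 0.05 s, during which the arm holds its last target. There are 200 camera calls.

## Working session

There is one attempt and no reset: what is moved stays moved. The work goes in short steps, Python scripts to look and compute and a shell command to move; the robot and the scene stay as the last step left them, time stands still between calls to the robot, and variables do not carry over. Pictures are saved under pics/ and viewed, at most 14 in all, crops included, and the job is handed in when it is done.

```bash
ls; mkdir -p pics
python3 - <<'E'
from workcell import ctrl
import cv2
o=ctrl.get_obs();print({k:o[k] for k in('t','ee_pos','orientation','width')})
for n in('scene','side','wrist'):
    m=ctrl.camera_model(n);print(n,m)
    cv2.imwrite(f'pics/{n}0.png',ctrl.get_image(n)[:,:,::-1])
E
```

```text
pics
{'t': 0.0, 'ee_pos': array([ 201.08238924, -591.19968837,  221.92332842]), 'orientation': array([-3.09803633e+00, -5.12354057e-01,  3.16133148e-04]), 'width': 87.89915376172875}
scene {'fx': 433.50908457204446, 'fy': 433.50908457204446, 'cx': 278.61645875796427, 'cy': 213.00289552548347, 'position': array([-141.98901063,  641.14964735,  490.87037062]), 'attitude': array([ 0.61411872, -1.25795635, -1.98946429])}
side {'fx': 495.0063212208699, 'fy': 495.0063212208699, 'cx': 276.9933214370185, 'cy': 208.49175469090105, 'position': array([ 603.32268815, 1184.6513314 ,  672.62098367]), 'attitude': array([-6.81177586e-04, -1.58746006e+00, -2.70520377e+00])}
wrist {'fx': 342.20462835181274, 'fy': 342.20462835181274, 'cx': 279.2883576581317, 'cy': 211.83039812159114, 'position': array([ 272.31173946, -567.25983096,  383.40496642]), 'attitude': array([-0.23743348,  0.17140875, -1.23453422])}
```

View pics/scene0.png

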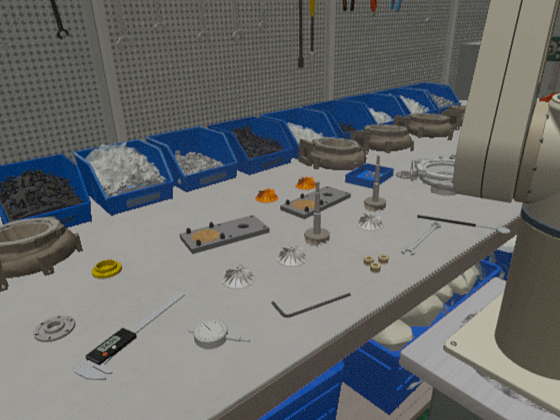

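View pics/side0.png

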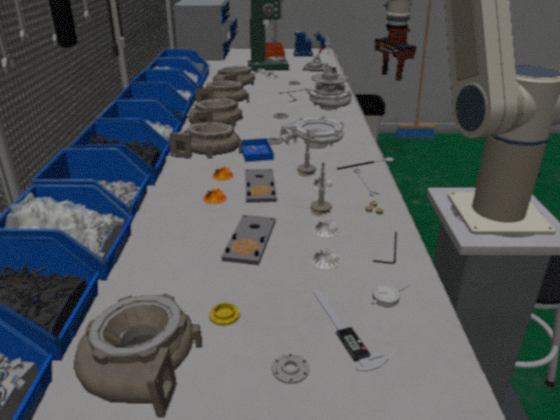

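View pics/wrist0.png

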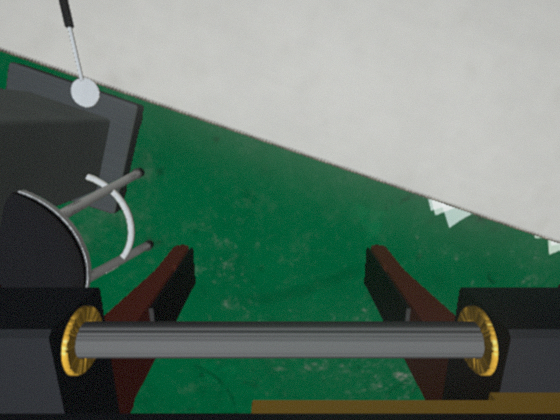

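The scene view shows grey wheels at (237,275), (292,254) and (371,220), and shafts at (317,237) and (375,203). The carriers are at (225,233) and (316,201), and the orange look-alikes at (266,195) and (306,183). I'll cast rays for these and enlarge the area.

```bash
cat > h.py <<'E'
from workcell import ctrl
import numpy as np, cv2
from scipy.spatial.transform import Rotation as R
def ray(m,u,v):
    d=R.from_rotvec(m['attitude']).apply([(u-m['cx'])/m['fx'],-(v-m['cy'])/m['fy'],-1]);return np.array(m['position']),d
def onz(m,u,v,z):
    p,d=ray(m,u,v);return (p+d*(z-p[2])/d[2]).round(1)
def proj(m,P):
    q=R.from_rotvec(m['attitude']).inv().apply(np.array(P,float)-m['position']);return (m['cx']-m['fx']*q[0]/q[2]).round(1),(m['cy']+m['fy']*q[1]/q[2]).round(1)
E
python3 - <<'E'
from h import *
s=ctrl.camera_model('scene');d=ctrl.camera_model('side')
for n,u,v,z in[('wA',237,277,10),('wB',292,257,10),('wC',371,222,10),('s1base',317,237,20),('s1tip',318,183,157),('s2base',375,203,20),('s2tip',378,156,157),('car1',225,233,14),('car2',316,201,14)]:
    P=onz(s,u,v,z);print(n,P,'in side',proj(d,P))
for n,u,v,z in[('wA',326,261,10),('wB',326,230,10),('s1base',321,208,20),('s1tip',323,165,157),('s2base',307,170,20),('s2tip',307,133,157),('carA',249,239,14),('carB',261,185,14)]:
    print('side',n,onz(d,u,v,z))
a=cv2.imread('pics/scene0.png')[140:300,170:430];b=cv2.imread('pics/side0.png')[120:280,190:400]
cv2.imwrite('pics/crop0.png',np.vstack([cv2.resize(a,(470,289),interpolation=2),cv2.resize(b,(470,300),interpolation=2)]))
E
```

```text
wA [486.2 234.9  10. ] in side (np.float64(328.2), np.float64(258.3))
wB [469.5 100.7  10. ] in side (np.float64(330.2), np.float64(228.2))
wC [ 462.6 -159.6   10. ] in side (np.float64(324.7), np.float64(183.2))
s1base [484.8   9.1  20. ] in side (np.float64(321.7), np.float64(207.4))
s1tip [477.1  15.8 157. ] in side (np.float64(327.4), np.float64(162.0))
s2base [ 516.8 -243.    20. ] in side (np.float64(305.6), np.float64(168.6))
s2tip [ 507.2 -228.5  157. ] in side (np.float64(310.5), np.float64(129.0))
car1 [658.7 147.7  14. ] in side (np.float64(255.6), np.float64(236.3))
car2 [ 646.4 -148.2   14. ] in side (np.float64(263.8), np.float64(183.4))
side wA [492.1 246.   10. ]
side wB [480.9 109.8  10. ]
side s1base [487.   12.6  20. ]
side s1tip [489.9  34.4 157. ]
side s2base [ 513.  -232.4   20. ]
side s2tip [ 519.3 -194.1  157. ]
side carA [674.4 160.   14. ]
side carB [ 654.5 -137.4   14. ]
```

View pics/crop0.png

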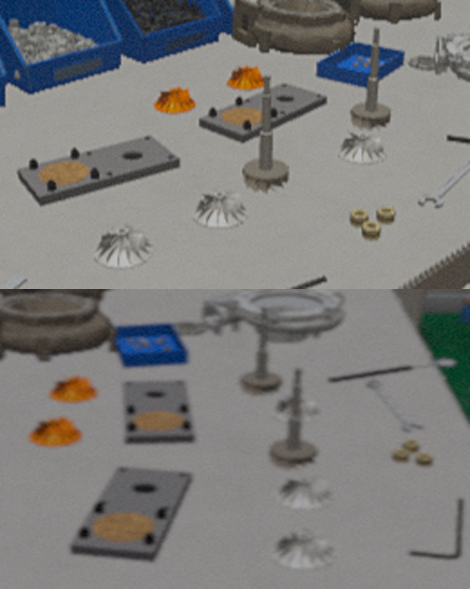

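Candidates:
- **Odd wheel:** grey wheel A at scene (237,275), about (488,240). It is over 220 mm from both shafts, so I leave it.
- **Rotor 1:** wheel B at (292,254) stands about 90 mm from the shaft at (317,237).
- **Rotor 2:** wheel C at (371,220) stands about 90 mm from the shaft at (375,203).
- **Orange ones** at (266,195) and (306,183): left alone.

The crop confirms this. Next I go above rotor 2 for a close look.

```bash
cat >> h.py <<'E'
def go(x,y,z,yaw):
    "shift/turn in tool axes from the present pose to TCP x,y,z, tool down, tool x at yaw degrees"
    o=ctrl.get_obs();T=R.from_rotvec(o['orientation'])
    G=R.from_matrix(np.array([[np.cos(np.radians(yaw)),np.sin(np.radians(yaw)),0],[np.sin(np.radians(yaw)),-np.cos(np.radians(yaw)),0],[0,0,-1]]).T)
    print('at',o['ee_pos'].round(1),'yaw',np.degrees(np.arctan2(*T.as_matrix()[[1,0],0])).round(1),'xyz',T.inv().apply(np.array([x,y,z])-o['ee_pos']).round(1),'rot',(T.inv()*G).as_rotvec().round(3),'t',round(o['t'],2))
E
python3 -c "
from h import *
go(500,-190,320,0)"
```

```text
at [ 201.1 -591.3  222.1] yaw 18.8 xyz [ 412.2 -283.8  -97.6] rot [-0.001  0.     0.328] t 0.15
```

```bash
python3 -m inch '[{"xyz":[20,-14,-5],"rot":[0,0,0.03]},{"xyz":[50,-34,-12],"rot":[0,0,0.06]},{"xyz":[82,-56,-20],"rot":[0,0,0.09]},{"xyz":[114,-78,-28],"rot":[0,0,0.12]},{"xyz":[146,-100,-36],"rot":[0,0,0.15]},{"xyz":[178,-122,-44],"rot":[0,0,0.18]},{"xyz":[210,-144,-52],"rot":[0,0,0.21]},{"xyz":[242,-166,-60],"rot":[0,0,0.24]},{"xyz":[274,-188,-68],"rot":[0,0,0.27]},{"xyz":[306,-210,-76],"rot":[0,0,0.30]},{"xyz":[338,-232,-84],"rot":[0,0,0.328]},{"xyz":[370,-254,-92],"rot":[0,0,0.328]}]' && python3 -m inch '[{"xyz":[22,-14,-3],"rot":[0,0,0]},{"xyz":[39,-27,-5],"rot":[0,0,0]},{"xyz":[39,-27,-5],"rot":[0,0,0]},{"xyz":[39,-27,-5],"rot":[0,0,0]}]'
python3 - <<'E'
from h import *
go(500,-190,320,0)
im=ctrl.get_image('wrist')[:,:,::-1];cv2.imwrite('pics/w1.png',im)
m=ctrl.camera_model('wrist');np.save('w1.npy',m,allow_pickle=True);print(m)
E
```

```text
t: 1.15
ee_pos: [470.4, -230.3, 315.0]
orientation: [-3.142, 0.003, 0.0]
ft_force: [0.5, -1.4, 0.3]
width: 87.8
grasp_force: 0.0
t: 1.48
ee_pos: [509.0, -204.4, 319.3]
orientation: [-3.142, -0.003, 0.001]
ft_force: [0.1, -0.7, 0.6]
width: 87.8
grasp_force: 0.0
at [ 509.  -204.4  319.3] yaw 0.1 xyz [ -9.  -14.4  -0.7] rot [-0.     0.001  0.002] t 1.48
{'fx': 342.20462835181274, 'fy': 342.20462835181274, 'cx': 279.2883576581317, 'cy': 211.83039812159114, 'position': array([ 583.53583391, -204.63989046,  480.48526664]), 'attitude': array([-0.21656737,  0.21609138, -1.5592019 ])}
```

View pics/w1.png

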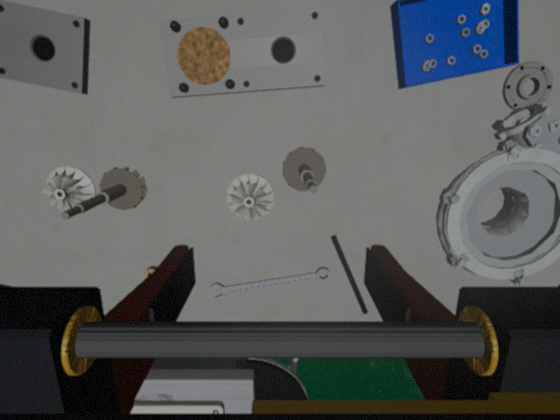

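The wrist view shows shaft 2 with its base at (304,168) and tip at (312,188), with its wheel at (249,198). On carrier 2 the hole is at (284,49) and the cork at (204,56). Rotor 1 is on the left: shaft base (123,188), tip (68,213), wheel (69,188). Carrier 1's hole is at (43,47).

Run:
```python
from h import *
m=np.load('w1.npy',allow_pickle=True).item();im=cv2.imread('pics/w1.png');h=cv2.cvtColor(im,cv2.COLOR_BGR2HSV);g=im.max(2)
def cen(mask,u,v,r):
    w=np.zeros_like(mask);cv2.circle(w,(u,v),r,255,-1)
    n,l,st,c=cv2.connectedComponentsWithStats(mask&w);i=1+st[1:,4].argmax();return c[i].round(1),st[i,2:5]
dark=(g<60).astype('u1')*255; brown=cv2.inRange(h,(5,90,90),(25,255,255)); 
bright=(g>205).astype('u1')*255
for n,mk,u,v,r,z in[('hole2',dark,284,49,22,12),('pad2',brown,204,56,32,14),('hole1',dark,43,47,22,12),('pad2',brown,204,56,32,14)]:
    c,st=cen(mk,u,v,r);print(n,c,st,onz(m,*c,z))
for n,u,v,z in[('s2 rim',304,168,25),('s2tip',312,188,157),('wC hub',249,202,28),('wC',249,197,8),('s1 rim',123,188,25),('s1tip',67,214,157),('wB',69,188,8),('wB hub',60,194,28)]:print(n,onz(m,u,v,z))
```

```text
hole2 [282.8  49.8] [ 22  24 405] [ 662.3 -209.1   12. ]
pad2 [203.5  55.5] [  52   56 2283] [ 655.3 -109.6   14. ]
hole1 [43.  47.9] [ 23  25 438] [664.3  91.4  12. ]
pad2 [203.5  55.5] [  52   56 2283] [ 655.3 -109.6   14. ]
s2 rim [ 515.5 -237.8   25. ]
s2tip [ 515.9 -236.3  157. ]
wC hub [ 469.5 -163.5   28. ]
wC [ 471.7 -161.9    8. ]
s1 rim [488.2   7.2  25. ]
s1tip [489.7   4.1 157. ]
wB [484.5  91.1   8. ]
wB hub [480.4  92.1  28. ]
```

```bash
python3 -m inch '[{"xyz":[2,10,30],"rot":[0,0,0]},{"xyz":[5,22,65],"rot":[0,0,0]},{"xyz":[6,30,90],"rot":[0,0,0]},{"xyz":[6.7,32.6,104],"rot":[0,0,0]},{"xyz":[6.7,32.6,104],"rot":[0,0,0]},{"xyz":[6.7,32.6,104],"rot":[0,0,0]},{"xyz":[6.7,32.6,104],"rot":[0,0,0]}]' 90
python3 - <<'E'
from h import *
go(515.7,-237,89,0)
im=ctrl.get_image('wrist')[:,:,::-1];cv2.imwrite('pics/w2.png',im)
m=ctrl.camera_model('wrist');np.save('w2.npy',m,allow_pickle=True)
print(proj(m,[515.7,-237,157]),proj(m,[515.7,-237,25]))
E
```

```text
t: 2.12
ee_pos: [515.4, -238.4, 216.7]
orientation: [3.141, -0.002, 0.002]
ft_force: [1.0, -0.8, 0.4]
width: 56.7
grasp_force: 0.0
at [ 515.4 -238.4  216.7] yaw -0.1 xyz [  0.2  -1.5 127.7] rot [ 0.001 -0.001 -0.001] t 2.12
(np.float64(277.7), np.float64(230.1)) (np.float64(278.1), np.float64(189.9))
```

View pics/w2.png

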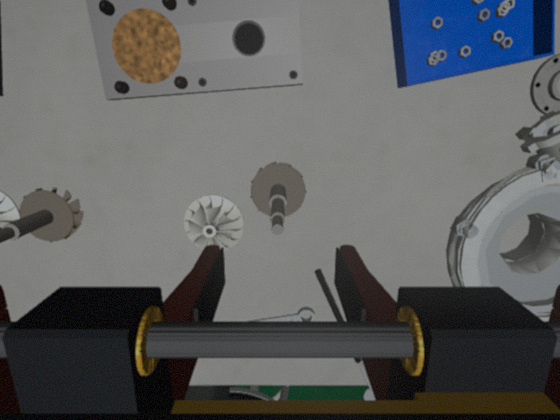

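The shaft tip shows at (278,229), matching the prediction of (278,230). I'll descend and grip.

```bash
python3 -m inch '[{"xyz":[0,-0.5,25],"rot":[0,0,0]},{"xyz":[0,-1,60],"rot":[0,0,0]},{"xyz":[0,-1,90],"rot":[0,0,0]},{"xyz":[0,-1,115],"rot":[0,0,0]},{"xyz":[0,-1,127],"rot":[0,0,0]},{"xyz":[0,-1,127],"rot":[0,0,0]},{"xyz":[0,-1,127],"rot":[0,0,0]}]' && python3 -m inch '[{"xyz":[0,0,0],"rot":[0,0,0]},{"xyz":[0,0,0],"rot":[0,0,0]},{"xyz":[0,0,0],"rot":[0,0,0]},{"xyz":[0,0,0],"rot":[0,0,0]},{"xyz":[0,0,0],"rot":[0,0,0]},{"xyz":[0,0,0],"rot":[0,0,0]},{"xyz":[0,0,0],"rot":[0,0,0]},{"xyz":[0,0,0],"rot":[0,0,0]}]' 255 && python3 -c "
from h import *
go(662.3,-209.1,130,0)"
```

```text
t: 2.75
ee_pos: [516.1, -236.9, 89.6]
orientation: [3.141, -0.0, 0.001]
ft_force: [-0.0, -0.4, -0.5]
width: 56.4
grasp_force: 0.0
t: 3.42
ee_pos: [515.6, -236.8, 88.9]
orientation: [3.141, -0.0, 0.0]
ft_force: [-0.3, 1.1, 2.4]
width: 13.4
grasp_force: 30.0
at [ 515.6 -236.8   88.9] yaw -0.0 xyz [146.7 -27.7 -41.1] rot [ 0. -0. -0.] t 3.42
```

```bash
python3 -m inch '[{"xyz":[0,0,-5],"rot":[0,0,0]},{"xyz":[0,0,-15],"rot":[0,0,0]},{"xyz":[0,0,-30],"rot":[0,0,0]},{"xyz":[5,-1,-38],"rot":[0,0,0]},{"xyz":[18,-3.5,-40],"rot":[0,0,0]},{"xyz":[36,-7,-40],"rot":[0,0,0]},{"xyz":[56,-11,-40],"rot":[0,0,0]},{"xyz":[78,-15,-40],"rot":[0,0,0]},{"xyz":[100,-19,-40],"rot":[0,0,0]},{"xyz":[120,-23,-40],"rot":[0,0,0]},{"xyz":[136,-26,-40],"rot":[0,0,0]},{"xyz":[145,-27.5,-40],"rot":[0,0,0]}]' && python3 -m inch '[{"xyz":[1.5,0,0],"rot":[0,0,0]},{"xyz":[1.5,0,0],"rot":[0,0,0]},{"xyz":[1.5,0,0],"rot":[0,0,0]}]'
python3 - <<'E'
from h import *
go(662.3,-209.1,97.4,0)
im=ctrl.get_image('wrist')[:,:,::-1];cv2.imwrite('pics/w3.png',im)
m=ctrl.camera_model('wrist')
print(proj(m,[662.3,-209.1,14]),proj(m,[655.3,-109.6,14]))
E
```

```text
t: 4.42
ee_pos: [662.6, -208.5, 129.0]
orientation: [3.141, 0.001, 0.002]
ft_force: [-0.3, -0.8, -3.7]
width: 13.0
grasp_force: 29.9
t: 4.67
ee_pos: [660.9, -209.3, 128.4]
orientation: [-3.141, 0.001, 0.002]
ft_force: [0.1, 0.1, -3.1]
width: 13.0
grasp_force: 29.9
at [ 660.9 -209.3  128.4] yaw -0.0 xyz [ 1.5 -0.1 31. ] rot [-0.     0.001 -0.   ] t 4.67
(np.float64(279.3), np.float64(207.0)) (np.float64(160.8), np.float64(215.1))
```

View pics/w3.png

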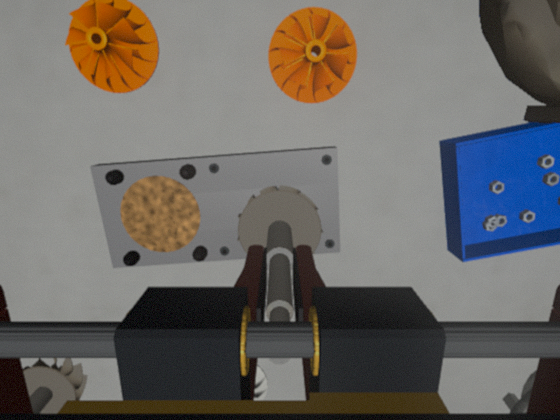

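Carrier pad 2 appears at (161,213), as predicted, and the shaft hangs upright over the hole. I'll lower it gently.

```bash
python3 -m inch '[{"xyz":[0.5,0,6],"rot":[0,0,0]},{"xyz":[1,0,14],"rot":[0,0,0]},{"xyz":[1,0,20],"rot":[0,0,0]},{"xyz":[1,0,24],"rot":[0,0,0]},{"xyz":[1,0,26],"rot":[0,0,0]},{"xyz":[1,0,26],"rot":[0,0,0]},{"xyz":[1,0,26],"rot":[0,0,0]}]' && python3 -m inch '[{"xyz":[0,0,1],"rot":[0,0,0]},{"xyz":[0,0,2],"rot":[0,0,0]},{"xyz":[0,0,2],"rot":[0,0,0]}]'
```

```text
t: 5.3
ee_pos: [662.9, -209.3, 102.5]
orientation: [-3.142, 0.0, 0.0]
ft_force: [0.2, 0.0, -3.6]
width: 13.1
grasp_force: 29.9
t: 5.55
ee_pos: [663.0, -209.2, 100.7]
orientation: [3.142, -0.0, 0.0]
ft_force: [-0.3, -0.5, -4.1]
width: 13.1
grasp_force: 29.9
```

```bash
python3 -m inch '[{"xyz":[0,0,0.8],"rot":[0,0,0]},{"xyz":[0,0,1.5],"rot":[0,0,0]},{"xyz":[0,0,1.5],"rot":[0,0,0]}]'; python3 -m inch '[{"xyz":[0,0,0.8],"rot":[0,0,0]},{"xyz":[0,0,1.3],"rot":[0,0,0]},{"xyz":[0,0,1.3],"rot":[0,0,0]}]'
```

```text
t: 5.8
ee_pos: [662.9, -209.2, 99.1]
orientation: [-3.142, 0.0, 0.0]
ft_force: [0.2, 1.1, -3.6]
width: 13.1
grasp_force: 29.9
t: 6.05
ee_pos: [662.9, -209.2, 97.7]
orientation: [-3.142, 0.0, 0.0]
ft_force: [0.2, -0.3, -3.4]
width: 13.4
grasp_force: 29.9
```

```bash
python3 -m inch '[{"xyz":[0,0,0.5],"rot":[0,0,0]},{"xyz":[0,0,0.8],"rot":[0,0,0]},{"xyz":[0,0,0.8],"rot":[0,0,0]}]'
```

```text
t: 6.3
ee_pos: [663.2, -209.3, 97.4]
orientation: [3.141, -0.0, 0.001]
ft_force: [0.7, -0.7, -0.9]
width: 13.3
grasp_force: 29.9
```

```bash
python3 -m inch '[{"xyz":[0,0,0.4],"rot":[0,0,0]},{"xyz":[0,0,0.4],"rot":[0,0,0]}]'; python3 -m inch '[{"xyz":[0,0,0],"rot":[0,0,0]},{"xyz":[0,0,0],"rot":[0,0,0]},{"xyz":[0,0,0],"rot":[0,0,0]},{"xyz":[0,0,0],"rot":[0,0,0]},{"xyz":[0,0,-10],"rot":[0,0,0]},{"xyz":[0,0,-35],"rot":[0,0,0]},{"xyz":[0,0,-70],"rot":[0,0,0]},{"xyz":[0,0,-100],"rot":[0,0,0]},{"xyz":[0,0,-120],"rot":[0,0,0]},{"xyz":[0,0,-120],"rot":[0,0,0]},{"xyz":[0,0,-120],"rot":[0,0,0]}]' 150
python3 - <<'E'
from h import *
im=ctrl.get_image('wrist')[:,:,::-1];cv2.imwrite('pics/w4.png',im)
m=ctrl.camera_model('wrist');np.save('w4.npy',m,allow_pickle=True)
print(proj(m,[662.8,-209.2,165.5]),proj(m,[662.8,-209.2,35]))
go(470.5,-162.5,100,4)
E
```

```text
t: 6.47
ee_pos: [663.5, -209.4, 97.4]
orientation: [3.141, -0.0, 0.002]
ft_force: [-0.0, 0.1, 2.3]
width: 13.2
grasp_force: 30.0
t: 7.38
ee_pos: [663.7, -209.5, 218.7]
orientation: [3.141, -0.0, 0.005]
ft_force: [-0.6, 0.7, -0.7]
width: 36.3
grasp_force: 0.0
(np.float64(279.7), np.float64(234.0)) (np.float64(279.5), np.float64(191.6))
at [ 662.7 -209.2  216.8] yaw -0.0 xyz [-192.2  -46.6  116.8] rot [ 0.   -0.   -0.07] t 7.43
```

View pics/w4.png

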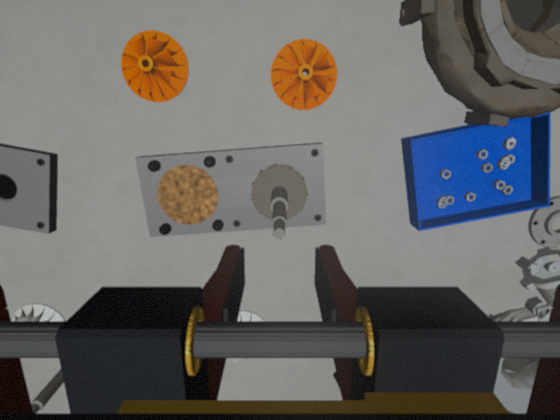

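Shaft 2 stands upright in carrier 2's hole, with its rim at (279,191) and tip at (279,234). The four pegs around the nest are at (154,166), (210,162), (165,229) and (221,224).

Run:
```python
from h import *
m=np.load('w4.npy',allow_pickle=True).item()
print('nest by pegs',onz(m,187.5,195.2,22))
im=cv2.imread('pics/w4.png');h=cv2.cvtColor(im,cv2.COLOR_BGR2HSV)
b=cv2.inRange(h,(5,60,70),(25,255,255));b[:,:150]=0;b[:,225:]=0;b[:150]=0;b[235:]=0
M=cv2.moments(b);print('pad',onz(m,M['m10']/M['m00'],M['m01']/M['m00'],14))
print(ctrl.get_obs()['qpos'].round(3))
go(470.5,-162.5,170,94)
```

```text
nest by pegs [ 656.  -111.1   22. ]
pad [ 655.2 -108.8   14. ]
[-0.323  0.532  1.466  0.     1.144  1.248]
at [ 662.7 -209.2  216.8] yaw -0.0 xyz [-192.2  -46.6   46.8] rot [ 0.    -0.    -1.641] t 7.43
```

```bash
python3 -m inch '[{"xyz":[-5,-1,0],"rot":[0,0,-0.06]},{"xyz":[-18,-4,0],"rot":[0,0,-0.17]},{"xyz":[-38,-9,0],"rot":[0,0,-0.29]},{"xyz":[-60,-14,0],"rot":[0,0,-0.41]},{"xyz":[-82,-20,4],"rot":[0,0,-0.53]},{"xyz":[-104,-25,8],"rot":[0,0,-0.65]},{"xyz":[-126,-30,12],"rot":[0,0,-0.77]},{"xyz":[-148,-36,18],"rot":[0,0,-0.89]},{"xyz":[-168,-41,24],"rot":[0,0,-1.01]},{"xyz":[-182,-44,30],"rot":[0,0,-1.13]},{"xyz":[-190,-46,36],"rot":[0,0,-1.25]},{"xyz":[-192.2,-46.6,40],"rot":[0,0,-1.37]}]' 0 && python3 -m inch '[{"xyz":[0,0,0],"rot":[0,0,-0.12]},{"xyz":[0,0,0],"rot":[0,0,-0.22]},{"xyz":[0,0,0],"rot":[0,0,-0.27]},{"xyz":[0,0,0],"rot":[0,0,-0.27]},{"xyz":[0,0,0],"rot":[0,0,-0.27]}]'
python3 - <<'E'
from h import *
im=ctrl.get_image('wrist')[:,:,::-1];cv2.imwrite('pics/w5.png',im)
m=ctrl.camera_model('wrist');np.save('w5.npy',m,allow_pickle=True)
print(proj(m,[470.5,-162.5,5]),proj(m,[470.5,-162.5,28]))
go(470.5,-162.5,7,94)
E
```

```text
t: 8.43
ee_pos: [467.6, -161.6, 174.5]
orientation: [-2.424, -1.992, 0.004]
ft_force: [0.1, -0.5, -0.2]
width: 87.8
grasp_force: 0.0
t: 8.85
ee_pos: [469.9, -162.2, 175.5]
orientation: [-2.144, -2.293, 0.002]
ft_force: [-0.1, 0.5, -0.2]
width: 87.7
grasp_force: 0.0
(np.float64(279.0), np.float64(193.5)) (np.float64(279.0), np.float64(199.0))
at [ 470.1 -162.3  175.7] yaw 93.8 xyz [ -0.3   0.7 168.7] rot [-0.002 -0.001 -0.003] t 8.9
```

View pics/w5.png

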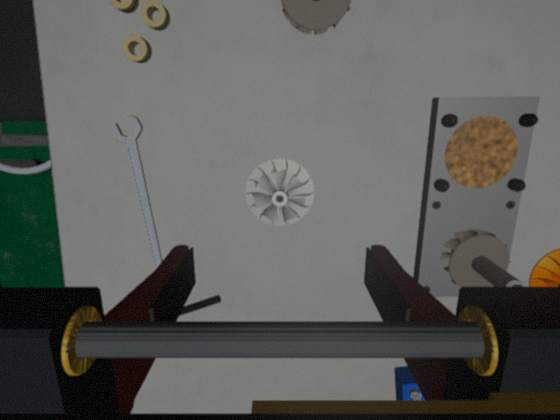

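The wheel is at (280,192) with its hub at (279.5,199), as predicted. I'll descend and grip low.

```bash
python3 -m inch '[{"xyz":[0,0,20],"rot":[0,0,0]},{"xyz":[0,0.3,55],"rot":[0,0,0]},{"xyz":[0,0.7,95],"rot":[0,0,0]},{"xyz":[0,0.7,130],"rot":[0,0,0]},{"xyz":[0,0.7,154],"rot":[0,0,0]},{"xyz":[0,0.7,165],"rot":[0,0,0]},{"xyz":[0,0.7,170],"rot":[0,0,0]},{"xyz":[0,0.7,173],"rot":[0,0,0]},{"xyz":[0,0.7,173],"rot":[0,0,0]},{"xyz":[0,0.7,173],"rot":[0,0,0]}]' && python3 -m inch '[{"xyz":[0,0,0],"rot":[0,0,0]},{"xyz":[0,0,0],"rot":[0,0,0]},{"xyz":[0,0,0],"rot":[0,0,0]},{"xyz":[0,0,0],"rot":[0,0,0]},{"xyz":[0,0,0],"rot":[0,0,0]},{"xyz":[0,0,0],"rot":[0,0,0]}]' 255
```

```text
t: 9.73
ee_pos: [472.4, -162.9, 4.8]
orientation: [2.142, 2.295, 0.001]
ft_force: [-1.0, 0.7, -0.2]
width: 88.0
grasp_force: 0.0
t: 10.23
ee_pos: [471.3, -162.6, 3.9]
orientation: [-2.143, -2.297, 0.0]
ft_force: [-1.2, -0.4, 3.6]
width: 61.7
grasp_force: 26.7
```

Width 61.7 is under 69, so the grip is too high. I'll reopen, go 3 mm lower and regrip.

```bash
python3 -m inch '[{"xyz":[0,0,0],"rot":[0,0,0]},{"xyz":[0,0,0],"rot":[0,0,0]},{"xyz":[0,0,0],"rot":[0,0,0]},{"xyz":[0,0,1],"rot":[0,0,0]},{"xyz":[0,0,2],"rot":[0,0,0]},{"xyz":[0,0,3],"rot":[0,0,0]},{"xyz":[0,0,3],"rot":[0,0,0]}]' 0 && python3 -m inch '[{"xyz":[0,0,0],"rot":[0,0,0]},{"xyz":[0,0,0],"rot":[0,0,0]},{"xyz":[0,0,0],"rot":[0,0,0]},{"xyz":[0,0,0],"rot":[0,0,0]},{"xyz":[0,0,0],"rot":[0,0,0]},{"xyz":[0,0,0],"rot":[0,0,0]}]' 255
```

```text
t: 10.82
ee_pos: [471.4, -162.5, 0.5]
orientation: [-2.143, -2.297, 0.0]
ft_force: [0.9, -0.2, -0.1]
width: 87.8
grasp_force: 0.0
t: 11.32
ee_pos: [471.3, -162.5, 0.8]
orientation: [-2.143, -2.297, 0.0]
ft_force: [-0.6, -0.2, 1.6]
width: 64.3
grasp_force: 28.1
```

```bash
python3 -m inch '[{"xyz":[0,0,0],"rot":[0,0,0]},{"xyz":[0,0,0],"rot":[0,0,0]},{"xyz":[0,0,0],"rot":[0,0,0]},{"xyz":[0,0,0.5],"rot":[0,0,0]},{"xyz":[0,0,1],"rot":[0,0,0]},{"xyz":[0,0,1.5],"rot":[0,0,0]},{"xyz":[0,0,1.5],"rot":[0,0,0]}]' 0 && python3 -m inch '[{"xyz":[0,0,0],"rot":[0,0,0]},{"xyz":[0,0,0],"rot":[0,0,0]},{"xyz":[0,0,0],"rot":[0,0,0]},{"xyz":[0,0,0],"rot":[0,0,0]},{"xyz":[0,0,0],"rot":[0,0,0]},{"xyz":[0,0,0],"rot":[0,0,0]},{"xyz":[0,0,0],"rot":[0,0,0]},{"xyz":[0,0,0],"rot":[0,0,0]}]' 255
```

```text
t: 11.9
ee_pos: [472.6, -162.6, 0.3]
orientation: [2.143, 2.295, 0.002]
ft_force: [1.0, 2.5, 14.8]
width: 87.7
grasp_force: 7.1
t: 12.57
ee_pos: [471.8, -162.8, 0.3]
orientation: [2.143, 2.296, 0.0]
ft_force: [-3.2, 0.9, 17.4]
width: 64.6
grasp_force: 33.2
```

Run:
```python
from h import *
a=ctrl.get_image('wrist')[:,:,::-1]
cv2.imwrite('pics/w6.png',cv2.resize(a[150:420,140:420],(560,540)))
print(ctrl.get_obs()['ft_force'],ctrl.get_obs()['width'])
```

```text
[-3.0093017   0.95039181 16.84615359] 64.45466718664477
```

View pics/w6.png

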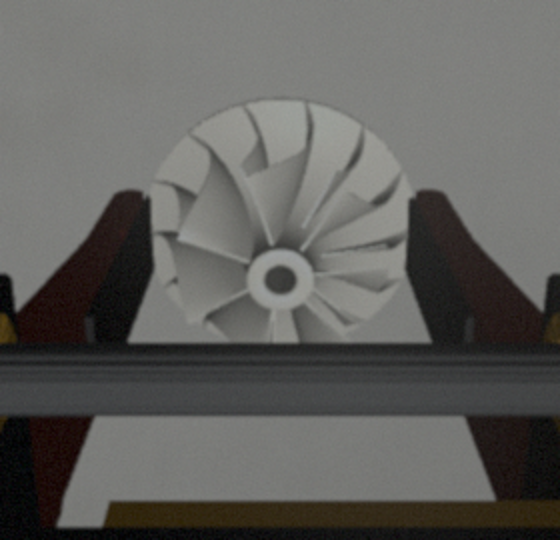

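The wheel sits between the fingertips, its top rim at crop (287,98). Width still reads 64.5 and the tips touch the table, so I'll check the centring along tool x.

Run:
```python
from h import *
m=ctrl.camera_model('wrist');o=ctrl.get_obs();T=R.from_rotvec(o['orientation']);p=o['ee_pos']
f=lambda a,z:[ (np.array(proj(m,np.r_[(p+T.apply(a))[:2],z]))-[140,150])*2]
print('front rim z2',f([34.5,0,0],2),'centre',f([0,0,0],2),'hub',f([0,0,0],28))
print('side rims',f([0,34.5,0],2),f([0,-34.5,0],2),'pad edge',f([10,34.5,0],0),f([-10,34.5,0],0))
u,v=np.array([287,98])/2+[140,150]
print('front rim by image, tool x:',T.inv().apply(onz(m,u,v,2)-p), 'hub',T.inv().apply(onz(m,280/2+140,279/2+150,28)-p))
```

```text
front rim z2 [array([274.4, 103. ])] centre [array([274.6, 234.8])] hub [array([274., 286.])]
side rims [array([410.4, 234.8])] [array([138.8, 234.8])] pad edge [array([411. , 195.2])] [array([406.8, 266.8])]
front rim by image, tool x: [35.73195953  2.99354266 -1.68310815] hub [  1.65499324   1.35336948 -27.67099379]
```

```bash
python3 -m inch '[{"xyz":[0,0,-0.7],"rot":[0,0,0]},{"xyz":[0,0,-1.4],"rot":[0,0,0]},{"xyz":[0,0,-2.2],"rot":[0,0,0]},{"xyz":[0,0,-3],"rot":[0,0,0]},{"xyz":[0,0,-3],"rot":[0,0,0]},{"xyz":[0,0,-3],"rot":[0,0,0]}]'; python3 -m inch '[{"xyz":[0,0,-0.7],"rot":[0,0,0]},{"xyz":[0,0,-1.4],"rot":[0,0,0]},{"xyz":[0,0,-2.2],"rot":[0,0,0]},{"xyz":[0,0,-3],"rot":[0,0,0]},{"xyz":[0,0,-3],"rot":[0,0,0]}]'
```

```text
t: 13.12
ee_pos: [471.3, -162.5, 2.0]
orientation: [-2.143, -2.296, 0.0]
ft_force: [0.1, 0.5, -0.0]
width: 64.3
grasp_force: 28.9
t: 13.53
ee_pos: [471.5, -162.6, 5.3]
orientation: [2.143, 2.297, 0.0]
ft_force: [-0.9, 0.3, -0.8]
width: 64.3
grasp_force: 28.9
```

The width holds at 64.3 and the wheel's weight shows, so the grip is good. Now I carry it over the nest.

```bash
python3 -m inch '[{"xyz":[0,0,-8],"rot":[0,0,0]},{"xyz":[0,0,-24],"rot":[0,0,0]},{"xyz":[1,5,-40],"rot":[0,0,0]},{"xyz":[4,20,-50],"rot":[0,0,0]},{"xyz":[9,42,-55],"rot":[0,0,0]},{"xyz":[14,68,-55],"rot":[0,0,0]},{"xyz":[20,95,-55],"rot":[0,0,0]},{"xyz":[26,122,-55],"rot":[0,0,0]},{"xyz":[31,148,-55],"rot":[0,0,0]},{"xyz":[36,170,-55],"rot":[0,0,0]},{"xyz":[39,183,-55],"rot":[0,0,0]},{"xyz":[39.5,187,-55],"rot":[0,0,0]}]' && python3 -m inch '[{"xyz":[0,0,0],"rot":[0,0,0]},{"xyz":[0,0,0],"rot":[0,0,0]},{"xyz":[0,0,0],"rot":[0,0,0]}]'
python3 - <<'E'
from h import *
a=ctrl.get_image('wrist')[:,:,::-1];cv2.imwrite('pics/w7.png',a)
m=ctrl.camera_model('wrist');np.save('w7.npy',m,allow_pickle=True)
go(655.4,-109.8,14.5,94)
o=ctrl.get_obs();print(o['width'],o['grasp_force']);c,s=np.cos(.07),np.sin(.07)
for X in(35,-35):
  for Y in(30,-30): print(X,Y,proj(m,[655.4+c*X-s*Y,-109.8+s*X+c*Y,28]))
E
```

```text
t: 14.53
ee_pos: [657.6, -109.5, 60.9]
orientation: [2.141, 2.297, 0.002]
ft_force: [-0.8, -0.1, -0.8]
width: 64.7
grasp_force: 28.9
t: 14.78
ee_pos: [653.9, -110.5, 60.1]
orientation: [-2.143, -2.296, 0.001]
ft_force: [-0.2, -0.1, -2.0]
width: 64.8
grasp_force: 28.9
at [ 654.  -110.6   60.1] yaw 93.9 xyz [ 0.7  1.5 45.6] rot [-0.001 -0.    -0.001] t 14.83
64.51263631918133 28.91316041655955
35 30 (np.float64(340.4), np.float64(193.7))
35 -30 (np.float64(335.9), np.float64(287.3))
-35 30 (np.float64(219.5), np.float64(193.9))
-35 -30 (np.float64(224.2), np.float64(287.4))
```

View pics/w7.png

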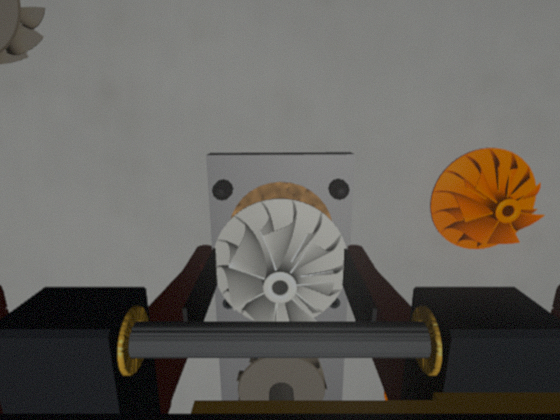

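Over the nest, the far pegs show at (222,189) and (339,189), the wheel hub at (280,287) and the wheel's front rim at row 199. I'll work out the relative offset.

Run:
```python
from h import *
m=np.load('w7.npy',allow_pickle=True).item();T=R.from_rotvec(ctrl.get_obs()['orientation']);p=ctrl.get_obs()['ee_pos'];print(p)
t=lambda u,v,z:T.inv().apply(onz(m,u,v,z)-p).round(1)
print('pegs',t(222,189,21),t(339,189,21),'rim',t(280,199,61.5),'hub',t(280.5,287,88))
print('near small dots/pegs', t(227,302,21),t(336,302,21))
```

```text
[ 654.03144407 -110.58022476   60.11113537]
pegs [ 32.  -33.3  39.2] [32.  36.7 39.1] rim [35.7  1.4 -1.4] hub [  3.    1.5 -27.9]
near small dots/pegs [-43.7 -33.4  39.1] [-43.7  38.3  39.1]
```

```bash
python3 -m inch '[{"xyz":[0.2,0.3,8],"rot":[0,0,0]},{"xyz":[0.2,0.3,20],"rot":[0,0,0]},{"xyz":[0.2,0.3,32],"rot":[0,0,0]},{"xyz":[0.2,0.3,39],"rot":[0,0,0]},{"xyz":[0.2,0.3,42],"rot":[0,0,0]},{"xyz":[0.2,0.3,43],"rot":[0,0,0]},{"xyz":[0.2,0.3,43],"rot":[0,0,0]}]' && python3 -m inch '[{"xyz":[0,0,0.7],"rot":[0,0,0]},{"xyz":[0,0,1.4],"rot":[0,0,0]},{"xyz":[0,0,1.4],"rot":[0,0,0]}]'; python3 -m inch '[{"xyz":[0,0,0.5],"rot":[0,0,0]},{"xyz":[0,0,0.7],"rot":[0,0,0]},{"xyz":[0,0,0.7],"rot":[0,0,0]}]'
```

```text
t: 15.42
ee_pos: [655.4, -110.0, 16.5]
orientation: [-2.143, -2.296, 0.001]
ft_force: [0.1, -0.8, -0.8]
width: 64.6
grasp_force: 28.9
t: 15.67
ee_pos: [655.9, -110.1, 16.1]
orientation: [2.143, 2.296, 0.001]
ft_force: [-0.4, 0.5, -1.0]
width: 64.4
grasp_force: 28.9
t: 15.92
ee_pos: [655.8, -110.1, 15.3]
orientation: [2.143, 2.296, 0.001]
ft_force: [0.5, -0.3, -0.7]
width: 64.1
grasp_force: 29.1
```

```bash
python3 -m inch '[{"xyz":[0,0,0.4],"rot":[0,0,0]},{"xyz":[0,0,0.8],"rot":[0,0,0]},{"xyz":[0,0,0.8],"rot":[0,0,0]}]'; python3 -m inch '[{"xyz":[0,0,0.3],"rot":[0,0,0]},{"xyz":[0,0,0.5],"rot":[0,0,0]},{"xyz":[0,0,0.5],"rot":[0,0,0]}]'
```

```text
t: 16.17
ee_pos: [655.9, -110.1, 14.6]
orientation: [2.143, 2.296, 0.0]
ft_force: [0.0, 0.9, 2.0]
width: 64.5
grasp_force: 29.7
t: 16.42
ee_pos: [655.9, -110.1, 14.5]
orientation: [2.143, 2.296, 0.0]
ft_force: [-1.3, -0.8, 6.4]
width: 64.5
grasp_force: 30.4
```

```bash
python3 -m inch '[{"xyz":[0,0,0],"rot":[0,0,0]},{"xyz":[0,0,0],"rot":[0,0,0]},{"xyz":[0,0,0],"rot":[0,0,0]},{"xyz":[0,0,0],"rot":[0,0,0]},{"xyz":[0,0,-10],"rot":[0,0,0]},{"xyz":[0,0,-35],"rot":[0,0,0]},{"xyz":[0,0,-70],"rot":[0,0,0]},{"xyz":[0,0,-110],"rot":[0,0,0]},{"xyz":[0,0,-150],"rot":[0,0,0]},{"xyz":[0,0,-185],"rot":[0,0,0]},{"xyz":[0,0,-205],"rot":[0,0,0]},{"xyz":[0,0,-210],"rot":[0,0,0]}]' 0 && python3 -m inch '[{"xyz":[0,0,0],"rot":[0,0,0]},{"xyz":[0,0,0],"rot":[0,0,0]}]'
python3 - <<'E'
from h import *
a=ctrl.get_image('wrist')[:,:,::-1];cv2.imwrite('pics/w8.png',a)
m=ctrl.camera_model('wrist');np.save('w8.npy',m,allow_pickle=True)
go(489,5,215,94)
E
```

```text
t: 17.42
ee_pos: [656.7, -110.3, 228.5]
orientation: [2.14, 2.293, 0.004]
ft_force: [0.4, -0.5, -0.3]
width: 87.7
grasp_force: 0.0
t: 17.58
ee_pos: [654.3, -109.8, 222.2]
orientation: [-2.142, -2.295, 0.002]
ft_force: [-0.4, -0.2, -0.2]
width: 87.9
grasp_force: 0.0
at [ 654.  -109.8  221.4] yaw 94.0 xyz [ 125.9 -156.7    7.2] rot [-0.004 -0.001 -0.001] t 17.63
```

View pics/w8.png

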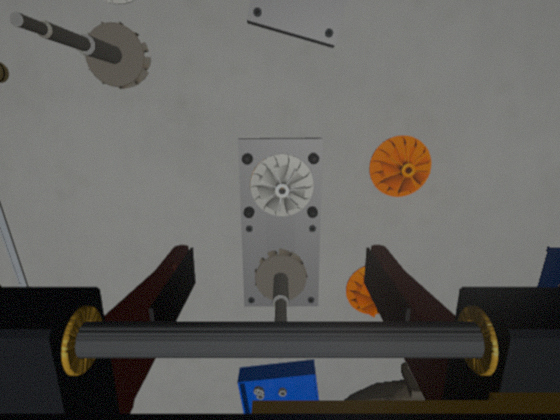

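Wheel 2 sits centred at (282,185) between its pegs, whose centre is (281,185), and the shaft beside it is upright. Next, an overview of rotor 1 and carrier 1.

```bash
python3 -m inch '[{"xyz":[4,-3,-6],"rot":[0,0,0.06]},{"xyz":[16,-11,-20],"rot":[0,0,0.17]},{"xyz":[34,-23,-36],"rot":[0,0,0.29]},{"xyz":[54,-37,-52],"rot":[0,0,0.41]},{"xyz":[76,-52,-66],"rot":[0,0,0.53]},{"xyz":[98,-67,-78],"rot":[0,0,0.65]},{"xyz":[120,-82,-88],"rot":[0,0,0.77]},{"xyz":[140,-95,-95],"rot":[0,0,0.89]},{"xyz":[158,-107,-98],"rot":[0,0,1.01]},{"xyz":[170,-116,-98],"rot":[0,0,1.13]},{"xyz":[177,-120,-98],"rot":[0,0,1.25]},{"xyz":[179,-121.8,-98],"rot":[0,0,1.37]}]' 90 && python3 -m inch '[{"xyz":[0,0,0],"rot":[0,0,0.12]},{"xyz":[0,0,0],"rot":[0,0,0.22]},{"xyz":[0,0,0],"rot":[0,0,0.27]},{"xyz":[0,0,0],"rot":[0,0,0.27]},{"xyz":[0,0,0],"rot":[0,0,0.27]},{"xyz":[0,0,0],"rot":[0,0,0.27]}]'
python3 - <<'E'
from h import *
a=ctrl.get_image('wrist')[:,:,::-1];cv2.imwrite('pics/w9.png',a)
m=ctrl.camera_model('wrist');np.save('w9.npy',m,allow_pickle=True)
go(489,5,215,0)
E
```

```text
t: 18.63
ee_pos: [519.9, 61.2, 319.5]
orientation: [-3.114, -0.415, 0.007]
ft_force: [-0.2, -0.8, 0.4]
width: 56.7
grasp_force: 0.0
t: 19.13
ee_pos: [521.3, 60.1, 320.5]
orientation: [3.141, 0.002, -0.004]
ft_force: [0.6, -1.0, -0.3]
width: 56.8
grasp_force: 0.0
at [521.4  60.1 320.9] yaw 0.1 xyz [-32.3  55.  105.9] rot [0.    0.002 0.001] t 19.18
```

View pics/w9.png

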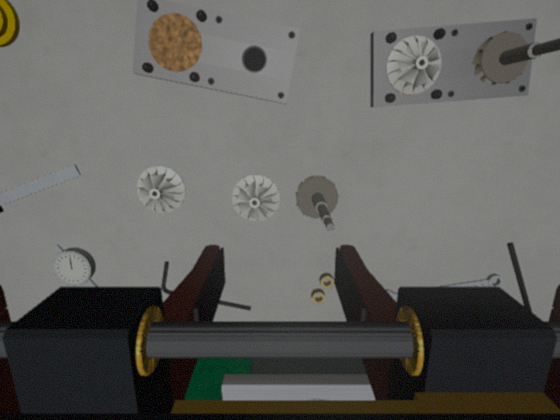

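This view shows:
- **Shaft 1:** rim at (317,196), tip at (330,226).
- **Wheel 1:** at (255,198), beside the shaft.
- **Odd wheel:** at (161,190), left alone.
- **Carrier 1:** hole (253,59), cork (175,43), pegs (152,5), (201,16), (148,68), (195,77).

Run:
```python
from h import *
m=np.load('w9.npy',allow_pickle=True).item();im=cv2.imread('pics/w9.png');h=cv2.cvtColor(im,cv2.COLOR_BGR2HSV);g=im.max(2)
def cen(mask,u,v,r):
    w=np.zeros_like(mask);cv2.circle(w,(u,v),r,255,-1)
    n,l,st,c=cv2.connectedComponentsWithStats(mask&w);i=1+st[1:,4].argmax();return c[i].round(1)
H=onz(m,*cen((g<60).astype('u1')*255,253,59,20),12);P=onz(m,*cen(cv2.inRange(h,(5,90,90),(25,255,255)),175,43,34),14)
print('hole',H,'pad',P,'pegs',onz(m,174,41.5,22));d=P-H;print(np.linalg.norm(d[:2]),'carrier yaw',np.degrees(np.arctan2(-d[0],d[1])))
for n,u,v,z in[('rim',317,196,25),('tip',330,225,157),('wB hub',254.5,203,28),('wB',256,197,6)]:print(n,onz(m,u,v,z))
go(488.5,5.5,215,0)
```

```text
hole [665.   92.5  12. ] pad [684.1 191.   14. ] pegs [683.1 189.3  22. ]
100.33473974651054 carrier yaw -10.973956382526437
rim [489.9   8.5  25. ]
tip [491.    9.6 157. ]
wB hub [480.6  94.1  28. ]
wB [483.9  93.4   6. ]
at [521.4  60.1 320.9] yaw 0.1 xyz [-32.8  54.5 105.9] rot [0.    0.002 0.001] t 19.18
```

```bash
python3 -m inch '[{"xyz":[-6,10,20],"rot":[0,0,0]},{"xyz":[-15,25,50],"rot":[0,0,0]},{"xyz":[-24,40,80],"rot":[0,0,0]},{"xyz":[-29,49,98],"rot":[0,0,0]},{"xyz":[-31.3,52.5,106],"rot":[0,0,0]},{"xyz":[-31.3,52.5,106],"rot":[0,0,0]},{"xyz":[-31.3,52.5,106],"rot":[0,0,0]},{"xyz":[-31.3,52.5,106],"rot":[0,0,0]}]'
python3 - <<'E'
from h import *
a=ctrl.get_image('wrist')[:,:,::-1];cv2.imwrite('pics/w10.png',a);b=cv2.imread('pics/w2.png')
m=ctrl.camera_model('wrist');np.save('w10.npy',m,allow_pickle=True)
print('pred',proj(m,[490,7.5,157]),proj(m,[490,7.5,25]))
for n,im in(('w2 ref',b),('now',a)):
    g=cv2.GaussianBlur(im,(3,3),0).max(2).astype(int)
    for r in(205,212,220,226,230,236):
        s=np.abs(g[r,240:320]-np.median(g[r,240:320]))>18;c=np.where(s)[0]+240
        print(n,r,(c.min(),c.max(),c.mean().round(1)) if len(c) else None)
go(490,7.5,89,0)
E
```

```text
t: 19.85
ee_pos: [491.9, 8.0, 217.1]
orientation: [-3.141, -0.0, -0.004]
ft_force: [-0.2, -0.0, 1.2]
width: 56.7
grasp_force: 0.0
pred (np.float64(280.5), np.float64(232.6)) (np.float64(280.1), np.float64(191.8))
w2 ref 205 (np.int64(240), np.int64(319), np.float64(280.5))
w2 ref 212 (np.int64(263), np.int64(292), np.float64(277.5))
w2 ref 220 (np.int64(240), np.int64(283), np.float64(272.0))
w2 ref 226 (np.int64(272), np.int64(283), np.float64(277.9))
w2 ref 230 None
w2 ref 236 None
now 205 (np.int64(240), np.int64(319), np.float64(281.2))
now 212 (np.int64(271), np.int64(286), np.float64(278.5))
now 220 (np.int64(271), np.int64(285), np.float64(278.0))
now 226 (np.int64(272), np.int64(284), np.float64(278.0))
now 230 (np.int64(273), np.int64(283), np.float64(278.0))
now 236 None
at [491.9   8.1 217.2] yaw 0.0 xyz [ -2.2   0.6 128.2] rot [-0.    -0.003  0.   ] t 19.9
```

```bash
python3 -m inch '[{"xyz":[0,-0.5,25],"rot":[0,0,0]},{"xyz":[-0.5,-0.7,60],"rot":[0,0,0]},{"xyz":[-0.5,-0.7,90],"rot":[0,0,0]},{"xyz":[-0.5,-0.7,115],"rot":[0,0,0]},{"xyz":[-0.5,-0.7,127],"rot":[0,0,0]},{"xyz":[-0.5,-0.7,127],"rot":[0,0,0]},{"xyz":[-0.5,-0.7,127],"rot":[0,0,0]}]' && python3 -m inch '[{"xyz":[0,0,0],"rot":[0,0,0]},{"xyz":[0,0,0],"rot":[0,0,0]},{"xyz":[0,0,0],"rot":[0,0,0]},{"xyz":[0,0,0],"rot":[0,0,0]},{"xyz":[0,0,0],"rot":[0,0,0]},{"xyz":[0,0,0],"rot":[0,0,0]},{"xyz":[0,0,0],"rot":[0,0,0]},{"xyz":[0,0,0],"rot":[0,0,0]}]' 255 && python3 -c "
from h import *
go(665,92.5,130,0)"
```

```text
t: 20.48
ee_pos: [490.7, 8.7, 89.2]
orientation: [-3.142, -0.001, -0.001]
ft_force: [-0.4, 0.6, 0.6]
width: 56.9
grasp_force: 0.0
t: 21.15
ee_pos: [490.1, 8.3, 88.9]
orientation: [3.142, -0.0, 0.0]
ft_force: [0.9, -1.2, 1.9]
width: 12.6
grasp_force: 30.0
at [490.1   8.3  88.9] yaw -0.0 xyz [174.9 -84.2 -41. ] rot [ 0. -0. -0.] t 21.15
```

```bash
python3 -m inch '[{"xyz":[0,0,-5],"rot":[0,0,0]},{"xyz":[0,0,-15],"rot":[0,0,0]},{"xyz":[0,0,-30],"rot":[0,0,0]},{"xyz":[6,-3,-38],"rot":[0,0,0]},{"xyz":[20,-10,-40],"rot":[0,0,0]},{"xyz":[42,-20,-40],"rot":[0,0,0]},{"xyz":[66,-32,-40],"rot":[0,0,0]},{"xyz":[92,-44,-40],"rot":[0,0,0]},{"xyz":[118,-57,-40],"rot":[0,0,0]},{"xyz":[142,-68,-40],"rot":[0,0,0]},{"xyz":[162,-78,-40],"rot":[0,0,0]},{"xyz":[174,-84,-40],"rot":[0,0,0]}]' && python3 -m inch '[{"xyz":[0,0,0],"rot":[0,0,0]},{"xyz":[0,0,0],"rot":[0,0,0]},{"xyz":[0,0,0],"rot":[0,0,0]}]'
python3 - <<'E'
from h import *
go(665,92.5,97.4,0)
im=ctrl.get_image('wrist')[:,:,::-1];cv2.imwrite('pics/w11.png',im)
m=ctrl.camera_model('wrist');h=cv2.cvtColor(im,cv2.COLOR_BGR2HSV)
b=cv2.inRange(h,(5,90,90),(25,255,255));n,l,st,c=cv2.connectedComponentsWithStats(b)
for i in range(1,n):
    if st[i,4]>300: print(c[i].round(1),st[i],onz(m,*c[i],14))
E
```

```text
t: 22.15
ee_pos: [666.6, 93.8, 129.3]
orientation: [-3.141, -0.0, -0.003]
ft_force: [-0.2, -0.2, -4.1]
width: 12.7
grasp_force: 29.8
t: 22.4
ee_pos: [662.8, 92.1, 128.5]
orientation: [3.141, -0.0, -0.003]
ft_force: [-0.7, -0.9, -2.7]
width: 12.5
grasp_force: 29.8
at [662.8  92.1 128.5] yaw -0.0 xyz [ 2.2 -0.4 31.1] rot [ 0.     0.002 -0.   ] t 22.4
[504.4  46.8] [ 458    0  100   96 6803] [786.4 -73.9  14. ]
[158.9 183.6] [ 119  144   81   80 5026] [684.1 190.6  14. ]
```

Cork 1 measures (684,191) again from close by, so the hole estimate holds. Lowering.

```bash
python3 -m inch '[{"xyz":[0.5,0,6],"rot":[0,0,0]},{"xyz":[1,0,14],"rot":[0,0,0]},{"xyz":[1.2,0,20],"rot":[0,0,0]},{"xyz":[1.2,0,24],"rot":[0,0,0]},{"xyz":[1.2,0,27],"rot":[0,0,0]},{"xyz":[1.2,0,27.5],"rot":[0,0,0]},{"xyz":[1.2,0,27.5],"rot":[0,0,0]}]' && python3 -m inch '[{"xyz":[0,0,0.7],"rot":[0,0,0]},{"xyz":[0,0,1.4],"rot":[0,0,0]},{"xyz":[0,0,1.4],"rot":[0,0,0]}]';python3 -m inch '[{"xyz":[0,0,0.7],"rot":[0,0,0]},{"xyz":[0,0,1.2],"rot":[0,0,0]},{"xyz":[0,0,1.2],"rot":[0,0,0]}]'
```

```text
t: 23.03
ee_pos: [664.9, 92.3, 100.9]
orientation: [3.142, -0.0, -0.001]
ft_force: [0.2, -0.1, -2.8]
width: 12.4
grasp_force: 29.8
t: 23.28
ee_pos: [665.3, 92.4, 100.0]
orientation: [-3.142, 0.0, -0.001]
ft_force: [-0.6, -0.4, -3.7]
width: 12.4
grasp_force: 29.8
t: 23.53
ee_pos: [665.1, 92.3, 98.6]
orientation: [-3.142, 0.0, 0.0]
ft_force: [-0.2, 0.7, -3.4]
width: 12.5
grasp_force: 29.8
```

```bash
python3 -m inch '[{"xyz":[0,0,0.6],"rot":[0,0,0]},{"xyz":[0,0,1.0],"rot":[0,0,0]},{"xyz":[0,0,1.0],"rot":[0,0,0]}]';python3 -m inch '[{"xyz":[0,0,0.5],"rot":[0,0,0]},{"xyz":[0,0,0.8],"rot":[0,0,0]},{"xyz":[0,0,0.8],"rot":[0,0,0]}]'
```

```text
t: 23.78
ee_pos: [665.1, 92.3, 97.6]
orientation: [3.142, -0.0, -0.0]
ft_force: [0.4, 0.6, -3.5]
width: 12.8
grasp_force: 29.8
t: 24.03
ee_pos: [665.6, 92.4, 97.5]
orientation: [-3.141, 0.0, -0.002]
ft_force: [-0.1, -0.8, 1.7]
width: 12.7
grasp_force: 29.9
```

```bash
python3 -m inch '[{"xyz":[0,0,0],"rot":[0,0,0]},{"xyz":[0,0,0],"rot":[0,0,0]},{"xyz":[0,0,0],"rot":[0,0,0]},{"xyz":[0,0,0],"rot":[0,0,0]},{"xyz":[0,0,-10],"rot":[0,0,0]},{"xyz":[0,0,-35],"rot":[0,0,0]},{"xyz":[0,0,-70],"rot":[0,0,0]},{"xyz":[0,0,-100],"rot":[0,0,0]},{"xyz":[0,0,-120],"rot":[0,0,0]},{"xyz":[0,0,-120],"rot":[0,0,0]},{"xyz":[0,0,-120],"rot":[0,0,0]}]' 150
python3 - <<'E'
from h import *
a=ctrl.get_image('wrist')[:,:,::-1];cv2.imwrite('pics/w12.png',a);m=ctrl.camera_model('wrist')
print('pred',proj(m,[665.2,92.3,165.5]),proj(m,[665.2,92.3,35]))
g=cv2.GaussianBlur(a,(3,3),0).max(2).astype(int)
for r in(216,222,228,234,240):
    s=np.abs(g[r,250:310]-np.median(g[r,250:310]))>18;c=np.where(s)[0]+250
    print(r,(c.min(),c.max(),c.mean().round(1)) if len(c) else None)
go(483,93.5,175,79)
E
```

```text
t: 24.95
ee_pos: [665.9, 92.4, 218.9]
orientation: [-3.141, 0.0, -0.005]
ft_force: [-0.1, 0.6, -0.5]
width: 36.1
grasp_force: 0.0
pred (np.float64(279.7), np.float64(233.6)) (np.float64(279.5), np.float64(191.4))
216 (np.int64(272), np.int64(285), np.float64(278.5))
222 (np.int64(274), np.int64(281), np.float64(277.5))
228 (np.int64(250), np.int64(309), np.float64(271.2))
234 (np.int64(273), np.int64(273), np.float64(273.0))
240 None
at [664.9  92.3 217.2] yaw -0.0 xyz [-182.    -1.2   42.1] rot [ 0.    -0.    -1.379] t 25.0
```

Shaft 1 stands upright, with its tip near (278,234) as predicted. Now to wheel 1.

```bash
python3 -m inch '[{"xyz":[-5,0,0],"rot":[0,0,-0.06]},{"xyz":[-18,0,0],"rot":[0,0,-0.17]},{"xyz":[-36,0,0],"rot":[0,0,-0.29]},{"xyz":[-56,0,0],"rot":[0,0,-0.41]},{"xyz":[-78,0,4],"rot":[0,0,-0.53]},{"xyz":[-100,0,8],"rot":[0,0,-0.65]},{"xyz":[-122,-0.5,12],"rot":[0,0,-0.77]},{"xyz":[-142,-1,18],"rot":[0,0,-0.89]},{"xyz":[-160,-1,24],"rot":[0,0,-1.01]},{"xyz":[-173,-1,32],"rot":[0,0,-1.13]},{"xyz":[-180,-1.2,38],"rot":[0,0,-1.25]},{"xyz":[-182,-1.2,42],"rot":[0,0,-1.36]}]' 0 && python3 -m inch '[{"xyz":[0,0,0],"rot":[0,0,-0.02]},{"xyz":[0,0,0],"rot":[0,0,-0.02]},{"xyz":[0,0,0],"rot":[0,0,-0.02]},{"xyz":[0,0,0],"rot":[0,0,-0.02]}]'
python3 - <<'E'
from h import *
a=ctrl.get_image('wrist')[:,:,::-1];cv2.imwrite('pics/w13.png',a);m=ctrl.camera_model('wrist')
o=ctrl.get_obs();p=o['ee_pos'];print('pred hub',proj(m,[*p[:2],28]),'base',proj(m,[*p[:2],2]))
g=cv2.GaussianBlur(a,(3,3),0).astype(int)
b=cv2.imread('pics/w5.png')
for n,im in(('ref',b),('now',a)):
    roi=im[140:250,215:345].max(2);w=(cv2.GaussianBlur(roi,(3,3),0)>np.median(roi[:8])+12).astype('u1')
    k,l,st,c=cv2.connectedComponentsWithStats(w);i=1+st[1:,4].argmax();print(n,np.median(roi[:8]),st[i]+[215,140,0,0,0],(c[i]+[215,140]).round(1))
    cs,_=cv2.findContours((l==i).astype('u1'),0,2);print(cv2.minEnclosingCircle(cs[0]))
go(483,93.5,0.5,79)
E
```

```text
t: 26.0
ee_pos: [480.0, 93.3, 172.8]
orientation: [-2.435, -1.981, 0.007]
ft_force: [-0.0, -0.2, 0.4]
width: 87.5
grasp_force: 0.0
t: 26.33
ee_pos: [483.5, 93.5, 174.8]
orientation: [-2.425, -1.997, 0.0]
ft_force: [-0.2, 0.3, 0.1]
width: 87.4
grasp_force: 0.0
pred hub (np.float64(278.3), np.float64(199.1)) base (np.float64(278.3), np.float64(193.0))
ref 128.0 [287 160  13  21 145] [291.8 168.2]
((75.03333282470703, 30.126667022705078), 10.328886985778809)
now 126.0 [284 161  24  25 278] [296.1 174. ]
((80.12874603271484, 33.96107864379883), 14.33714771270752)
at [483.5  93.6 174.9] yaw 78.9 xyz [ -0.2  -0.5 174.4] rot [ 0.    -0.    -0.001] t 26.38
```

Run:
```python
import cv2
for n in('w5','w13'):
    g=cv2.medianBlur(cv2.imread(f'pics/{n}.png',0),3)[120:250,210:350]
    c=cv2.HoughCircles(g,cv2.HOUGH_GRADIENT,1.2,60,param1=60,param2=12,minRadius=30,maxRadius=38);print(n,c[0][:3]+[210,120,0])
```

```text
w5 [[279.         191.40000153  33.36000061]]
w13 [[275.40000153 192.6000061   35.15999985]]
```

```bash
python3 -m inch '[{"xyz":[0,0,20],"rot":[0,0,0]},{"xyz":[0,-1,55],"rot":[0,0,0]},{"xyz":[0,-2.5,95],"rot":[0,0,0]},{"xyz":[0,-2.5,130],"rot":[0,0,0]},{"xyz":[0,-2.5,154],"rot":[0,0,0]},{"xyz":[0,-2.5,165],"rot":[0,0,0]},{"xyz":[0,-2.5,171],"rot":[0,0,0]},{"xyz":[0,-2.5,174],"rot":[0,0,0]},{"xyz":[0,-2.5,174.5],"rot":[0,0,0]},{"xyz":[0,-2.5,174.5],"rot":[0,0,0]},{"xyz":[0,-2.5,174.5],"rot":[0,0,0]}]' && python3 -m inch '[{"xyz":[0,0,0],"rot":[0,0,0]},{"xyz":[0,0,0],"rot":[0,0,0]},{"xyz":[0,0,0],"rot":[0,0,0]},{"xyz":[0,0,0],"rot":[0,0,0]},{"xyz":[0,0,0],"rot":[0,0,0]},{"xyz":[0,0,0],"rot":[0,0,0]},{"xyz":[0,0,0],"rot":[0,0,0]}]' 255
```

```text
t: 27.3
ee_pos: [481.7, 94.2, 1.6]
orientation: [2.422, 1.998, 0.003]
ft_force: [0.3, -0.9, -0.3]
width: 87.9
grasp_force: 0.0
t: 27.88
ee_pos: [480.7, 94.1, 0.8]
orientation: [-2.423, -1.999, -0.0]
ft_force: [-1.0, -1.5, 6.7]
width: 65.3
grasp_force: 29.5
```

The grip reads 65.3, as with the other wheel. I'll lift, move in tool x first to stay clear of the standing shaft 1, then in y.

```bash
python3 -m inch '[{"xyz":[0,0,-1],"rot":[0,0,0]},{"xyz":[0,0,-4],"rot":[0,0,0]},{"xyz":[0,0,-12],"rot":[0,0,0]},{"xyz":[0,0,-26],"rot":[0,0,0]},{"xyz":[2,0,-44],"rot":[0,0,0]},{"xyz":[12,0,-60],"rot":[0,0,0]},{"xyz":[30,0,-68],"rot":[0,0,0]},{"xyz":[54,0,-70],"rot":[0,0,0]},{"xyz":[80,2,-70],"rot":[0,0,0]},{"xyz":[104,10,-70],"rot":[0,0,0]},{"xyz":[122,24,-70],"rot":[0,0,0]},{"xyz":[132,44,-70],"rot":[0,0,0]}]' && python3 -m inch '[{"xyz":[1.5,24,0],"rot":[0,0,0]},{"xyz":[1.5,50,2],"rot":[0,0,0]},{"xyz":[1.5,76,5],"rot":[0,0,0]},{"xyz":[1.5,100,8],"rot":[0,0,0]},{"xyz":[1.5,120,10],"rot":[0,0,0]},{"xyz":[1.5,132,10],"rot":[0,0,0]},{"xyz":[1.5,137,10],"rot":[0,0,0]},{"xyz":[1.5,137,10],"rot":[0,0,0]},{"xyz":[1.5,137,10],"rot":[0,0,0]},{"xyz":[1.5,137,10],"rot":[0,0,0]}]'
python3 - <<'E'
from h import *
a=ctrl.get_image('wrist')[:,:,::-1];cv2.imwrite('pics/w14.png',a)
m=ctrl.camera_model('wrist');np.save('w14.npy',m,allow_pickle=True)
go(683.7,190.6,14.5,79)
g=a.max(2);k,l,st,c=cv2.connectedComponentsWithStats((cv2.GaussianBlur(np.ascontiguousarray(g),(3,3),0)<60).astype('u1'))
for i in range(1,k):
    if 100<st[i,4]<900 and c[i][1]<290: print(c[i].round(1),st[i])
o=ctrl.get_obs();print(o['width'],o['grasp_force'])
E
```

```text
t: 28.88
ee_pos: [548.7, 217.4, 71.1]
orientation: [-2.421, -2.002, 0.0]
ft_force: [-0.2, 0.4, -2.0]
width: 65.0
grasp_force: 29.5
t: 29.72
ee_pos: [682.6, 190.9, 60.4]
orientation: [-2.422, -2.0, 0.002]
ft_force: [-0.2, 0.6, -0.7]
width: 65.1
grasp_force: 29.5
at [682.7 191.   60.5] yaw 79.1 xyz [-0.2  1.1 46. ] rot [-0.001  0.     0.001] t 29.77
[220.5 192.3] [211 183  20  20 288]
[336.1 191.9] [327 183  19  19 275]
65.10274840181336 29.517587815671504
```

Run:
```python
from h import *
o=ctrl.get_obs();T=R.from_rotvec(o['orientation']);p=o['ee_pos']
for n in('w7','w14'):
    m=np.load(n+'.npy',allow_pickle=True).item()
    g=cv2.medianBlur(cv2.imread(f'pics/{n}.png',0),3)[185:340,200:360]
    c=cv2.HoughCircles(g,cv2.HOUGH_GRADIENT,1.2,80,param1=60,param2=12,minRadius=55,maxRadius=72);print(n,c[0][:2]+[200,185,0])
t=lambda u,v,z:T.inv().apply(onz(m,u,v,z)-p).round(1)
print(t(220.5,192.3,21),t(336.1,191.9,21))
```

```text
w7 [[278.6000061  263.6000061   64.72000122]
 [359.         270.80000305  63.27999878]]
w14 [[277.40000153 263.6000061   63.40000153]
 [356.6000061  282.80000305  58.        ]]
[ 30.2 -34.4  39.5] [30.5 35.  39.4]
```

```bash
python3 -m inch '[{"xyz":[-1.2,0.2,8],"rot":[0,0,0]},{"xyz":[-1.2,0.2,20],"rot":[0,0,0]},{"xyz":[-1.2,0.2,32],"rot":[0,0,0]},{"xyz":[-1.2,0.2,39],"rot":[0,0,0]},{"xyz":[-1.2,0.2,42],"rot":[0,0,0]},{"xyz":[-1.2,0.2,43],"rot":[0,0,0]},{"xyz":[-1.2,0.2,43],"rot":[0,0,0]}]' && python3 -m inch '[{"xyz":[0,0,0.7],"rot":[0,0,0]},{"xyz":[0,0,1.4],"rot":[0,0,0]},{"xyz":[0,0,1.4],"rot":[0,0,0]}]'; python3 -m inch '[{"xyz":[0,0,0.5],"rot":[0,0,0]},{"xyz":[0,0,0.8],"rot":[0,0,0]},{"xyz":[0,0,0.8],"rot":[0,0,0]}]'
```

```text
t: 30.35
ee_pos: [683.5, 189.5, 16.7]
orientation: [-2.423, -1.999, 0.001]
ft_force: [-0.1, 0.5, -0.9]
width: 65.6
grasp_force: 29.5
t: 30.6
ee_pos: [684.0, 189.6, 16.4]
orientation: [2.423, 1.999, 0.001]
ft_force: [0.3, 0.3, -1.2]
width: 65.1
grasp_force: 29.5
t: 30.85
ee_pos: [683.8, 189.5, 15.3]
orientation: [2.423, 1.999, 0.0]
ft_force: [-0.3, 0.1, -1.1]
width: 65.3
grasp_force: 29.5
```

```bash
python3 -m inch '[{"xyz":[0,0,0.3],"rot":[0,0,0]},{"xyz":[0,0,0.6],"rot":[0,0,0]},{"xyz":[0,0,0.6],"rot":[0,0,0]}]'; python3 -m inch '[{"xyz":[0,0,0.3],"rot":[0,0,0]},{"xyz":[0,0,0.5],"rot":[0,0,0]},{"xyz":[0,0,0.5],"rot":[0,0,0]}]'
```

```text
t: 31.1
ee_pos: [683.8, 189.5, 14.9]
orientation: [2.423, 1.999, 0.0]
ft_force: [-1.7, -0.3, 3.5]
width: 65.4
grasp_force: 30.0
t: 31.35
ee_pos: [683.8, 189.6, 14.9]
orientation: [2.423, 2.0, 0.0]
ft_force: [-1.7, -0.6, 6.1]
width: 65.0
grasp_force: 30.4
```

```bash
python3 -m inch '[{"xyz":[0,0,0],"rot":[0,0,0]},{"xyz":[0,0,0],"rot":[0,0,0]},{"xyz":[0,0,0],"rot":[0,0,0]},{"xyz":[0,0,0],"rot":[0,0,0]},{"xyz":[0,0,-10],"rot":[0,0,0]},{"xyz":[0,0,-35],"rot":[0,0,0]},{"xyz":[0,0,-70],"rot":[0,0,0]},{"xyz":[0,0,-110],"rot":[0,0,0]},{"xyz":[0,0,-150],"rot":[0,0,0]},{"xyz":[0,0,-185],"rot":[0,0,0]},{"xyz":[0,0,-205],"rot":[0,0,0]},{"xyz":[0,0,-210],"rot":[0,0,0]}]' 0 && python3 -m inch '[{"xyz":[0,0,0],"rot":[0,0,0]},{"xyz":[0,0,0],"rot":[0,0,0]},{"xyz":[0,0,0],"rot":[0,0,0]}]'
python3 - <<'E'
from h import *
a=ctrl.get_image('wrist')[:,:,::-1];b=ctrl.get_image('scene')[:,:,::-1][140:300,170:430]
cv2.imwrite('pics/w15.png',np.hstack([cv2.resize(a[100:380,170:390],(330,420)),cv2.resize(b,(465,420),interpolation=2)]))
E
```

```text
t: 32.35
ee_pos: [685.5, 190.1, 229.7]
orientation: [2.421, 1.998, 0.01]
ft_force: [1.1, -0.4, 0.0]
width: 87.9
grasp_force: 0.0
t: 32.6
ee_pos: [682.3, 189.2, 221.5]
orientation: [-2.422, -1.998, 0.006]
ft_force: [-0.2, -0.2, 0.3]
width: 87.6
grasp_force: 0.0
```

View pics/w15.png

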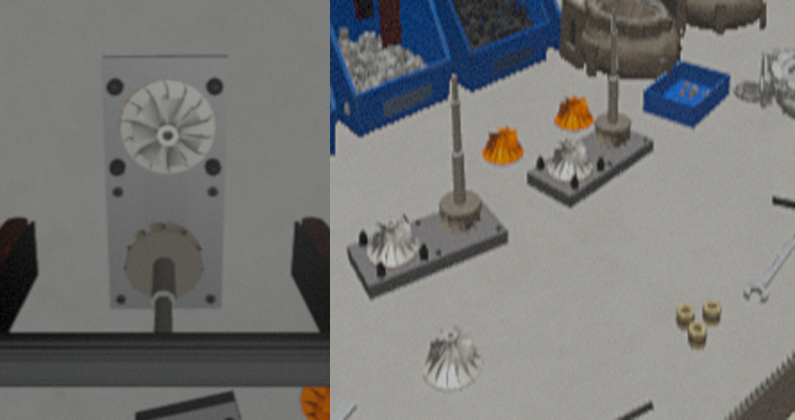

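Both carriers are loaded. Wheel 1 is at (167,127) between its pegs, both shafts stand upright, and the odd wheel at (452,358) is untouched. Handing in.

```bash
python3 -c "
from workcell import ctrl
print(ctrl.close_job())"
```

```text
the job is handed in; nothing more can be done
None
```

Both rotors are loaded, one per carrier with its own wheel: both shafts stand upright nose-down in their holes, both wheels sit flat between their pegs, and the odd wheel was left where it stood; I handed the job in at about 33 s on the robot's clock.

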